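# Shift the gearstick under test from second to third

### The job

The four-speed gearstick of a driving game stands on the test bench in second, the near left slot of its H gate. Shift it up to third by pushing the red knob with your fingertips, without gripping it: out of second to neutral, across to the right, then forward until it is fully home in the far right slot, without running into first or fourth on the way. Leave the lever standing in third with your hand clear, and leave everything else on the bench where it is.

Things in the scene. Friction and masses are not known exactly. Their poses are not given: they have to be found in the camera images.
- shifter: the gearstick unit, fixed to the bench: grey steel box on a 200 x 170 mm base plate, a 150 x 136 mm aluminium gate plate on top, 130 mm above the bench. Origin: under its centre, at bench height; x axis forward (away from the robot, turned up to 0.4 rad), y left, z up. Slots of the H: first forward left, second back left, third forward right, fourth back right; neutral is the cross slot
- gate_center (a point): centre of the gate plate's top, in the middle of the cross slot; axes as the shifter's. Slots lie 17 mm left and right of it, rod travel is 24 mm fore and aft. At the knob that is 42 mm left and right, 58 mm fore and aft. The 12 mm rod has about 2.5 mm of play each way in slots and cross slot (6 mm at the knob); round tips of the tongues between the slots guide it
- knob_center (a point): middle of the red knob, 49 mm across, 57 mm tall (top 30 mm above this point), on a 12 mm rod. It swings at 200 mm radius about a pivot 50 mm above the bench over the shifter's origin: 250 mm above the bench when upright, about 238 mm at the slot ends. Axes of the lever: x forward, y left, z along the rod
- shift_fore (a joint): lean of the lever forward, rad: 0 in neutral, about -0.30 at the end of second or fourth, about +0.30 at the end of first or third (1 rad is 200 mm at the knob). Friction holds it wherever it is left; 2 to 4 N at the knob moves it
- shift_across (a joint): lean of the lever to the right, rad: about -0.21 in the left slots (first, second), about +0.21 in the right slots (third, fourth). Friction holds it; 2 to 4 N at the knob moves it, the gate plate stops it
- knob_rear: near side of knob and rod, where it is pushed forward; origin on the knob's skin, 24.5 mm behind its middle
- knob_left: left side of knob and rod, where it is pushed to the right; origin on the knob's skin, 24.5 mm left of its middle
- knob_front: forward side of knob and rod; origin on the knob's skin, 24.5 mm ahead of its middle
- knob_right: right side of knob and rod; origin on the knob's skin, 24.5 mm right of its middle
- spare_knob: spare black ball knob, 49 mm across, 58 mm tall, standing loose; origin under its centre
- coil: loose solenoid coil with brown winding and white ends, 44 mm across, 72 mm tall; origin under its centre
- arcade_button: loose yellow arcade push button standing on its stem, 33 mm across, 36 mm tall; origin under its centre
- cleaner_can: loose green spray can with white cap, 48 mm across, 150 mm tall; origin under its centre
- multimeter: grey multimeter lying flat, 165 x 78 x 37 mm; origin under its centre
- screwdriver: screwdriver with green handle, 190 mm, lying flat; origin near its middle
- switch_tray: small blue open tray of spare microswitches, 100 x 90 x 30 mm; origin under its centre

How it is judged:
By the outcome, as a careful person would: the job done as asked, in the order asked, and still so for the second after the job is handed in, with the robot touching nothing.
It also fails if it takes over 54 s, if anything falls off the work surface, if the arm or the gripper's body presses on something with over 40 N, if the wrist force passes 120 N, or if a joint passes its speed limit or range.

### The arm

A 6-joint arm with a two-finger parallel gripper is mounted at the origin on the work surface. World frame = base frame: x ahead of the robot, y to its left, z up, the work surface at z = 0. Lengths are in m, angles in rad, forces in N, time in s.
With the tool pointing down it reaches from about 0.275 to 1 m from the base axis. Payload 8.4 kg.
Tool frame: the origin (TCP) lies midway between the tips of the shut fingers; the grasp point (between the pads) lies 19 mm behind it; z points along the fingers, y is the direction in which the jaws open and shut (so a half turn about z gives the same grasp; the last joint's range is limited). The gripper opens to 85 mm and grips with 20 to 120 N. Pads are 22 mm wide; open, the fingers measure 114 mm over their backs; the gripper's body (76 mm by 85 mm) begins 54 mm behind the grasp point. The pads swing forward as they close: fully open they stand 13 mm farther back than shut.
Start: joints at [1.208, 0.353, 1.633, -0, 1.155, -0.002], TCP at [0.221, 0.585, 0.231] pointing down, gripper open.
Joint ranges: [-2.63, 2.63], [-0.92, 2.1], [0.06, 2.66], [-1.3, 4.44], [0, 2.69], [-3.02, 3.02]. Speed limits (rad/s): [2.22, 2.22, 2.79, 3.14, 3.14, 3.14].

### API

Orientations are given as a unit quaternion [w, x, y, z].
In Python, from station import arm gives the robot as it stands.
- The arm moves only by the tool arm_command, never from a script. Its argument "increments" is a list of rows, each a list of 7 numbers: the closure in counts, from 0 (fully open) to 255 (shut), then the shift along the world's x, y, z in mm, then the turn, a rotation vector about the world's x, y, z in degrees. In form: [[claw, x, y, z, wx, wy, wz], ...]. A call has 1 to 8 rows; each row shifts and turns the commanded pose from where the row before left it; what a row does not reach is not made up. A row lasts 1/12 s, in which the tool goes at most 41.7 mm and 7.16 degrees, less where a joint would pass 70% of its speed; a pose out of reach is approached as far as the arm can. A call is refused whole if a number of a shift passes 41.7 or a number of a turn 7.16, either way. A call with a gripper value outside its range is refused whole. The fingers move at their own pace and stop on an object; "squeeze" is the grip in N (left out, the last holds). Time passes only in rows, so rows that do not move let the fingers close. It gives the time, the measured TCP pose, the force and the opening at its end, in the units of the state.
- arm.read_state(): the state, without advancing time (a new reading comes with each control period).
- arm.camera(name): name is "scene" or "top" or "wrist"; returns the picture (400x640x3 uint8, blue, green, red); there is no depth.
- arm.camera_params(name): a dict with "vfov" (degrees; the focal length in pixels is half the picture's height over the tangent of half this angle, whatever the lens; pixels are square), "cx", "cy" (the principal point, pixels), "rvec" (rotation vector, rad) and "tvec" (3), from world to camera coordinates, as OpenCV has them; the wrist camera has in their place "T_tool_cam" (4x4, takes a point from camera to tool coordinates, whose origin is the TCP and whose axes are the flange's). Camera axes: x right, y down, z forward; pixel columns grow to the right and rows downward; lengths in m; the calibration is good to about 2 mm. A picture is of the moment at which its call begins: read the wrist's pose just before it. camera_params takes no time and is no camera call.
- arm.job_done(): hands the job in, once; it reports no verdict.
Trained networks look in the newest picture that a camera, given by its name, has taken for a name from the list of things; names that differ only in an ending like _2 or _b are one class to them, and where a whole thing is asked for, a point or a joint stands for the part that bears it (a point fixed in the world has none). Each returns a list of dicts, best first, with "conf" (0 to 1); they miss things now and then, are a little off and sometimes report something else, mostly with a low value. They report only what shows in the picture. A call takes as long as a camera call.
- arm.find_in(camera, thing): "at" ([column, row] in pixels, amid what is visible of it).
The state is a dict: "time": time; "joints": joint angles; "joint_velocities": joint speeds; "joint_efforts": joint torques, N m; "tcp_pos": TCP position; "orientation": TCP orientation; "contact_force": force on the tool from outside, world axes, zero at the start; "torque": the same for the moment, N m; "grip_width": opening from 0.0 (shut) to 1.0 (fully open).
Only numpy, scipy, OpenCV 4.12 (cv2) and the standard library are available. Lean on these libraries where they do the work, as an engineer would, in place of code of your own. Each camera call takes 0.05 s, during which the arm holds its last target.

## Working session

There is one attempt and no reset: what is moved stays moved. The work goes in short steps, Python scripts to look and compute and a tool call to move; the robot and the scene stay as the last step left them, time stands still between calls to the robot, and variables do not carry over. Pictures are saved under pics/ and viewed, and the job is handed in when it is done.

Besides the shell and the picture viewer there is one more tool, called after "Call:" as name([rows], argument=value, ...), one row to a line, values as JSON. arm_command: Moves the arm, as the interface text tells. Its arguments: {"type":"object","properties":{"increments":{"type":"array","items":{"type":"array","items":{"type":"number"}}},"squeeze":{"type":"number"}},"required":["increments"]}

```bash
ls; mkdir -p pics; python3 - <<'E'
from station import arm
import cv2
for c in ["scene","top"]:
    im=arm.camera(c); cv2.imwrite(f"pics/{c}0.png",im)
    p=arm.camera_params(c); print(c,p)
    for t in ["knob_center","shifter","gate_center","cleaner_can"]:
        print(t,arm.find_in(c,t)[:2])
print(arm.read_state())
E
```

```text
pics
scene {'vfov': 46.11821638545572, 'cx': 325.9509999440199, 'cy': 200.63213033476546, 'rvec': array([ 1.38847516,  2.2438023 , -0.87274061]), 'tvec': array([ 0.17814187, -0.30666248,  1.58855578])}
knob_center [{'at': [289.7, 167.4], 'conf': 0.73}]
shifter [{'at': [278.2, 225.6], 'conf': 0.67}]
gate_center [{'at': [275.9, 225.4], 'conf': 0.71}]
cleaner_can []
top {'vfov': 44.38169705382715, 'cx': 323.727956480877, 'cy': 201.9199896189856, 'rvec': array([ 2.1746725 , -2.11987717,  0.14492006]), 'tvec': array([0.10750028, 0.62171873, 1.23679656])}
knob_center []
shifter [{'at': [382.4, 204.5], 'conf': 0.66}]
gate_center []
cleaner_can [{'at': [324.4, 201.4], 'conf': 0.56}, {'at': [377.4, 207.5], 'conf': 0.39}]
{'time': 0.5, 'joints': array([ 1.20759284e+00,  3.53032697e-01,  1.63342416e+00,  6.57779232e-06,
        1.15519290e+00, -2.42070894e-03]), 'joint_velocities': array([ 6.78150297e-05, -1.74772301e-03,  6.60551386e-05,  1.24095900e-03,
        9.46086817e-04, -1.27410328e-03]), 'joint_efforts': array([-7.70587485e-04, -6.04697943e+01, -3.42180133e+01, -6.37448852e-05,
        2.33912768e-03, -1.20704266e-05]), 'tcp_pos': array([0.22063522, 0.58474821, 0.23125018]), 'orientation': array([-8.14920031e-06,  1.79415933e-01,  9.83773308e-01, -2.75282955e-05]), 'contact_force': array([0.43541871, 0.05245046, 0.17166989]), 'torque': array([0.00954932, 0.05383231, 0.02409047]), 'grip_width': 1.0001850343131617}
```

View pics/scene0.png

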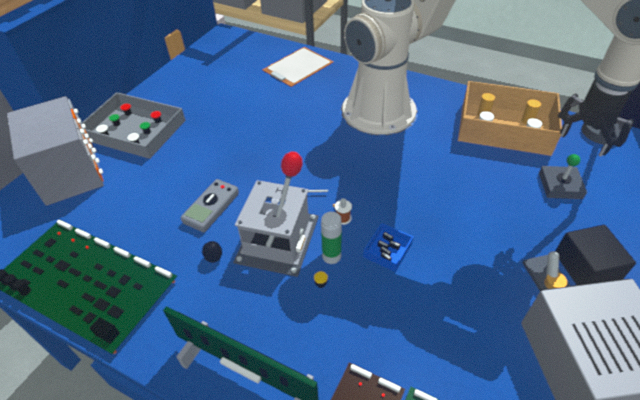

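View pics/top0.png

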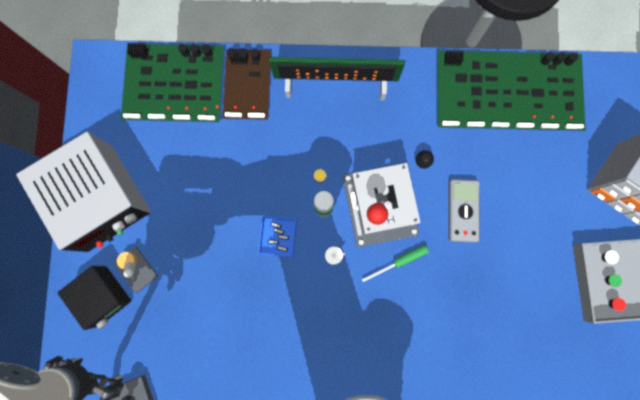

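The scene view shows the red knob at about (291,165) above the gate plate. In the top view the knob is at about (377,214) and the plate spans about (348–418, 165–235). Next I'll triangulate the knob and enlarge the plate.

```bash
cat > h.py <<'E'
import numpy as np,cv2
from station import arm
def cam(n):
    p=arm.camera_params(n); f=200/np.tan(np.radians(p['vfov']/2))
    K=np.array([[f,0,p['cx']],[0,f,p['cy']],[0,0,1]]); R=cv2.Rodrigues(p['rvec'])[0]
    return K,R,np.array(p['tvec']).reshape(3)
def proj(n,X):
    K,R,t=cam(n); q=(K@(R@np.atleast_2d(X).T+t[:,None])).T; return q[:,:2]/q[:,2:]
def onz(n,uv,z):
    K,R,t=cam(n); d=R.T@np.linalg.inv(K)@np.array([*uv,1.]); c=-R.T@t
    return c+d*(z-c[2])/d[2]
def tri(ua,ub,a="scene",b="top"):
    P=[]
    for n in (a,b):
        K,R,t=cam(n); P.append(K@np.c_[R,t])
    X=cv2.triangulatePoints(P[0],P[1],np.array(ua,float),np.array(ub,float))[:,0]; return X[:3]/X[3]
def red(im,box):
    x0,y0,x1,y1=box; b,g,r=[im[y0:y1,x0:x1,i].astype(int) for i in range(3)]
    m=((r>110)&(g<90)&(b<90)).astype(np.uint8)
    n,l,s,c=cv2.connectedComponentsWithStats(m); k=1+np.argmax(s[1:,4])
    x,y,w,h,a=s[k]; return (x+x0+(w-1)/2,y+y0+(h-1)/2),(w,h,a),c[k]+[x0,y0]
E
python3 - <<'E'
from h import *
s=cv2.imread("pics/scene0.png");t=cv2.imread("pics/top0.png")
a=red(s,(250,130,330,220));b=red(t,(340,150,430,260));print(a,b)
X=tri(a[2],b[2]);print(X,proj("scene",X),proj("top",X))
cv2.imwrite("pics/t1.png",cv2.resize(t[140:260,320:440],None,fx=5,fy=5,interpolation=cv2.INTER_CUBIC))
cv2.imwrite("pics/s1.png",cv2.resize(s[140:280,220:360],None,fx=4,fy=4,interpolation=cv2.INTER_CUBIC))
E
```

```text
((np.float64(291.5), np.float64(163.5)), (np.int32(20), np.int32(24), np.int32(376)), array([291.35904255, 163.7287234 ])) ((np.float64(376.5), np.float64(213.0)), (np.int32(20), np.int32(21), np.int32(317)), array([377.01892744, 213.04731861]))
[0.56943472 0.00465801 0.23993767] [[291.21123784 163.71385431]] [[376.89075118 213.10732873]]
```

View pics/t1.png

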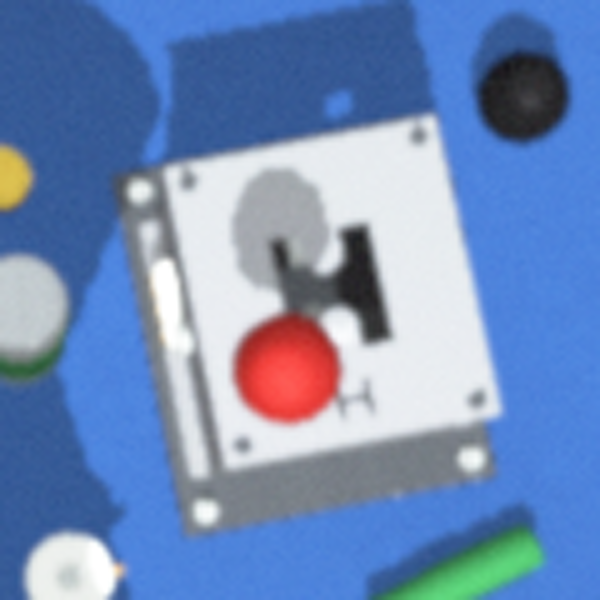

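View pics/s1.png

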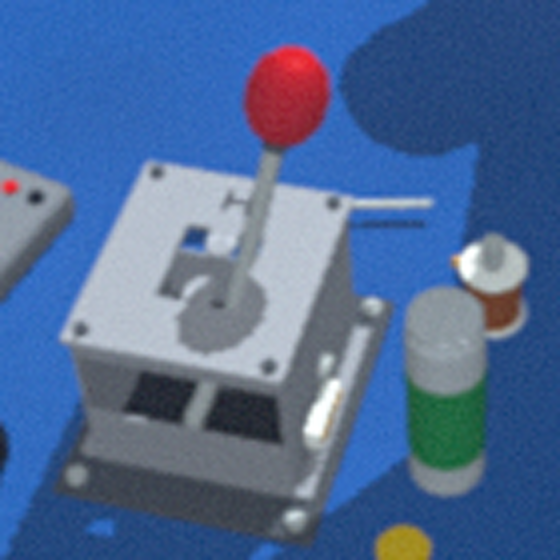

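```bash
python3 - <<'E'
from h import *
c=np.array([(163,168),(435,115),(502,413),(225,468)],float) # FL FR BR BL
W=np.array([onz("top",(p+.5)/5-.5+[320,140],0.13) for p in c]);print(W)
print([np.linalg.norm(W[i]-W[(i+1)%4]) for i in range(4)])
g=W.mean(0); fx=(W[0]+W[1]-W[2]-W[3]); yaw=np.arctan2(fx[1],fx[0]); fy=W[0]+W[3]-W[1]-W[2]; print(g,yaw,np.arctan2(-fy[0],fy[1]))
c2=np.array([(150,160),(350,200),(285,382),(63,340)],float) # scene BR BL FL FR
V=np.array([onz("scene",(p+.5)/4-.5+[220,140],0.13) for p in c2]);print(V,V.mean(0))
# knob
yaw=(yaw+np.arctan2(-fy[0],fy[1]))/2
R=np.array([[np.cos(yaw),np.sin(yaw)],[-np.sin(yaw),np.cos(yaw)]])
K=np.array([0.56943472,0.00465801]);print("knob rel",R@(K-g[:2]),yaw)
for n,off,fz in(("top",(320,140),5),("scene",(220,140),4)):
    for f,a in((-58,42),(58,-42)): 
        z=.05+np.sqrt(.2**2-.058**2-.042**2); p=g[:2]+R.T@np.array([f,a])/1e3; print(n,p,z,proj(n,[*p,z]))
fx=fx/np.linalg.norm(fx);
for n in("spare_knob","coil","arcade_button","cleaner_can","multimeter"):
    r=arm.find_in("top",n)[:2]; print(n,[(q['at'],q['conf'],onz("top",q['at'],0.03).round(3)) for q in r])
E
```

```text
[[ 0.67953507  0.05483047  0.13      ]
 [ 0.70944195 -0.07842408  0.13      ]
 [ 0.56307885 -0.11113133  0.13      ]
 [ 0.53305079  0.02235393  0.13      ]]
[np.float64(0.13656938566058374), np.float64(0.14997306756479517), np.float64(0.13682104725540978), np.float64(0.15004122565418013)]
[ 0.62127666 -0.02809275  0.13      ] 0.2190157535506284 0.22102354454963272
[[ 0.56126061 -0.10898254  0.13      ]
 [ 0.53627331  0.02213616  0.13      ]
 [ 0.67818999  0.05667116  0.13      ]
 [ 0.70846788 -0.07533953  0.13      ]] [ 0.62104795 -0.02637869  0.13      ]
knob rel [-0.04344438  0.04327569] 0.22001964905013055
top [5.55508408e-01 2.36330794e-04] 0.2367404616037992 [[378.68020048 219.61021622]]
top [ 0.68704491 -0.05642183] 0.2367404616037992 [[404.60719399 161.75874082]]
scene [5.55508408e-01 2.36330794e-04] 0.2367404616037992 [[292.63808753 160.38487097]]
scene [ 0.68704491 -0.05642183] 0.2367404616037992 [[240.26934902 189.9140649 ]]
spare_knob [([422.6, 158.7], 0.74, array([ 0.744, -0.138,  0.03 ])), ([410.7, 258.0], 0.25, array([ 0.479, -0.106,  0.03 ]))]
coil [([332.5, 254.2], 0.48, array([0.484, 0.097, 0.03 ]))]
arcade_button []
cleaner_can [([324.4, 201.4], 0.56, array([0.622, 0.122, 0.03 ])), ([377.4, 207.5], 0.39, array([ 0.609, -0.018,  0.03 ]))]
multimeter [([460.4, 212.8], 0.66, array([ 0.601, -0.236,  0.03 ]))]
```

Call:
arm_command([
  [255, 0, -10, 16, 0, 0, 1],
  [255, 10, -25, 16, 0, 0, 1],
  [255, 12, -25, 16, 0, 0, 1.4],
  [255, 12, -25, 16, 0, 0, 1.4],
  [255, 12, -25, 16, 0, 0, 1.4],
  [255, 12, -25, 16, 0, 0, 1.4],
  [255, 12, -25, 16, 0, 0, 1.4],
  [255, 12, -25, 16, 0, 0, 1.4],
], squeeze=20)

```text
time: 1.42
tcp_pos: [0.3029, 0.3984, 0.3602]
orientation: [0.0, 0.089, 0.996, 0.0]
contact_force: [-0.1, -0.2, -0.7]
grip_width: 0.003
```

Call:
arm_command([
  [255, 12, -25, 0, 0, 0, 1.4],
  [255, 12, -25, 0, 0, 0, 1.4],
  [255, 12, -25, 0, 0, 0, 1.4],
  [255, 12, -25, 0, 0, 0, 1.4],
  [255, 12, -25, 0, 0, 0, 1.4],
  [255, 12, -25, 0, 0, 0, 1.4],
  [255, 12, -25, 0, 0, 0, 1.4],
  [255, 12, -25, 0, 0, 0, 1.4],
])

```text
time: 2.08
tcp_pos: [0.399, 0.1985, 0.3595]
orientation: [0.0, -0.009, 1.0, 0.0]
contact_force: [-0.1, 1.0, 0.4]
grip_width: -0.001
```

Call:
arm_command([
  [255, 12, -25, 0, 0, 0, 1.4],
  [255, 12, -25, 0, 0, 0, 1.4],
  [255, 12, -25, 0, 0, 0, 1.4],
  [255, 12, -25, 0, 0, 0, 1.4],
  [255, 12, -25, 0, 0, 0, 1.4],
  [255, 12, -25, 0, 0, 0, 1.4],
  [255, 0, -20, 0, 0, 0, 1.4],
  [255, 0, 0, 0, 0, 0, 0],
])

```text
time: 2.75
tcp_pos: [0.4709, 0.0269, 0.3592]
orientation: [-0.0, -0.093, 0.996, -0.001]
contact_force: [-1.3, 0.4, 0.5]
grip_width: 0.0
```

```bash
cat > st.py <<'E'
from h import *
import sys
def st():
    s=arm.read_state(); g=np.array([.6212,-.0275]); c,d=np.cos(.22),np.sin(.22)
    R=np.array([[c,d],[-d,c]]); uv=R@(s['tcp_pos'][:2]-g)*1e3
    w,x,y,z=s['orientation']; from scipy.spatial.transform import Rotation as Ro
    M=Ro.from_quat([x,y,z,w]).as_matrix()
    print("t",round(s['time'],2),"tcp",s['tcp_pos'].round(4),"uv",uv.round(1),"yawY-90-shift deg",np.degrees(np.arctan2(M[1,1],M[0,1])).round(2)-90-12.6,"z",M[:,2].round(3),"F",(R@s['contact_force'][:2]).round(1),s['contact_force'][2].round(1),s['grip_width'].round(3),s['joints'].round(2))
    return R,g
def look(tag,both=True):
    R,g=st(); a=[]
    for n,b in(("scene",(200,130,330,230)),("top",(340,130,450,260))):
        im=arm.camera(n); cv2.imwrite(f"pics/{n}_{tag}.png",im)
        try:
            r=red(im,b); a.append(r[2]); print(n,r[1],r[2].round(1), "on z.245 uv",(R@(onz(n,r[2],.245)[:2]-g)*1e3).round(1))
        except Exception as e: print(n,e)
    if len(a)==2: X=tri(*a); print("knob tri",X.round(4),(R@(X[:2]-g)*1e3).round(1))
    t=cv2.imread(f"pics/top_{tag}.png");s=cv2.imread(f"pics/scene_{tag}.png")
    cv2.imwrite(f"pics/v_{tag}.png",np.hstack([cv2.resize(t[130:250,320:440],(390,390)),cv2.resize(s[110:250,210:350],(390,390))]))
if __name__=="__main__": look(sys.argv[1])
E
python3 st.py a1
```

```text
Traceback (most recent call last):
  File "st.py", line 20, in <module>
    if __name__=="__main__": look(sys.argv[1])
                             ~~~~^^^^^^^^^^^^^
  File "st.py", line 11, in look
    R,g=st(); a=[]
        ~~^^
  File "st.py", line 8, in st
    print("t",round(s['time'],2),"tcp",s['tcp_pos'].round(4),"uv",uv.round(1),"yawY-90-shift deg",np.degrees(np.arctan2(M[1,1],M[0,1])).round(2)-90-12.6,"z",M[:,2].round(3),"F",(R@s['contact_force'][:2]).round(1),s['contact_force'][2].round(1),s['grip_width'].round(3),s['joints'].round(2))
                                                                                                                                                                                                                                                    ^^^^^^^^^^^^^^^^^^^^^
AttributeError: 'float' object has no attribute 'round'
```

```bash
sed -i "s/s\['grip_width'\].round(3)/round(s['grip_width'],3)/;s/s\['contact_force'\]\[2\].round(1)/round(float(s['contact_force'][2]),1)/" st.py
python3 st.py a1
```

```text
t 2.75 tcp [0.4709 0.0269 0.3592] uv [-134.8   85.9] yawY-90-shift deg -1.940000000000003 z [-0.    -0.001 -1.   ] F [-1.1  0.7] 0.5 0.0 [ 0.05  0.    1.78 -0.    1.36 -1.7 ]
scene (np.int32(20), np.int32(24), np.int32(378)) [291.3 163.7] on z.245 uv [-38.6  44.8]
top (np.int32(21), np.int32(11), np.int32(182)) [377.  208.7] on z.245 uv [-34.6  41.1]
knob tri [0.5771 0.0073 0.2481] [-35.4  43.6]
```

Call:
arm_command([
  [255, 15, -19, 0, 0, 0, 1],
  [255, 14, -18.5, 0, 0, 0, 0.9],
  [255, 0, 0, -25, 0, 0, 0],
  [255, 0, 0, -27, 0, 0, 0],
  [255, 0, 0, -27, 0, 0, 0],
  [255, 0, 0, -27, 0, 0, 0],
  [255, 0, 0, -27, 0, 0, 0],
  [255, 0, 0, 0, 0, 0, 0],
])

```text
time: 3.52
tcp_pos: [0.4965, -0.0065, 0.2218]
orientation: [-0.004, -0.11, 0.994, 0.001]
contact_force: [-1.9, -0.8, 0.3]
grip_width: 0.004
```

```bash
cat >> st.py <<'E'
    from scipy.optimize import brentq
E
python3 - <<'E'
s=open('st.py').read()
s=s.replace("    from scipy.optimize import brentq\n","")
s=s.replace('''        except Exception''','''            f=lambda z:np.linalg.norm(onz(n,r[2],z)-[*g,.05])-.2
            from scipy.optimize import brentq
            z=brentq(f,.205,.252) if f(.205)*f(.252)<0 else .25
            X=onz(n,r[2],z);print("   sphere uv",(R@(X[:2]-g)*1e3).round(1),round(z,3))
        except Exception''')
open('st.py','w').write(s)
E
python3 st.py a2
```

```text
t 3.52 tcp [ 0.4965 -0.0065  0.2218] uv [-117.1   47.7] yawY-90-shift deg 0.059999999999996945 z [-0.008  0.    -1.   ] F [-2.  -0.4] 0.3 0.004 [-0.02  0.17  1.91  0.    1.07 -1.81]
scene (np.int32(20), np.int32(24), np.int32(379)) [291.3 163.7] on z.245 uv [-38.6  44.8]
   sphere uv [-43.1  43. ] 0.24
top attempt to get argmax of an empty sequence
```

View pics/v_a2.png

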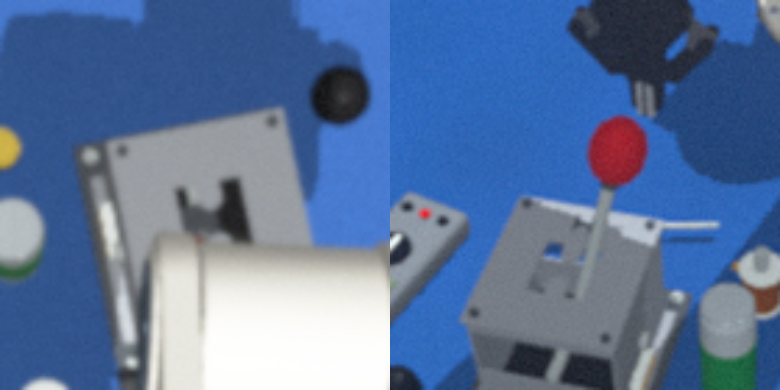

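Call:
arm_command([
  [255, 7.6, 0.4, 0, 0, 0, 0],
  [255, 7.6, 0.4, 0, 0, 0, 0],
  [255, 7.6, 0.4, 0, 0, 0, 0],
  [255, 7.6, 0.4, 0, 0, 0, 0],
  [255, 0, 0, 0, 0, 0, 0],
  [255, 0, 0, 0, 0, 0, 0],
])

```text
time: 4.12
tcp_pos: [0.5306, -0.0061, 0.2265]
orientation: [0.0, -0.11, 0.994, -0.0]
contact_force: [-0.2, 0.3, -0.2]
grip_width: -0.003
```

```bash
python3 st.py a3
```

```text
t 4.12 tcp [ 0.5306 -0.0061  0.2265] uv [-83.7  40.6] yawY-90-shift deg 0.029999999999995808 z [ 0.  0. -1.] F [-0.1  0.3] -0.2 -0.003 [-0.01  0.21  1.84  0.    1.09 -1.81]
scene (np.int32(20), np.int32(25), np.int32(384)) [291.4 163.5] on z.245 uv [-39.2  44.8]
   sphere uv [-43.8  43. ] 0.24
top attempt to get argmax of an empty sequence
```

Call:
arm_command([
  [255, 4.5, 2.1, 0, 0, 0, 0],
  [255, 4.9, 2.1, 0, 0, 0, 0],
  [255, 4.9, 1.1, 0, 0, 0, 0],
  [255, 4.9, 1.1, 0, 0, 0, 0],
  [255, 0, 0, 0, 0, 0, 0],
])

```text
time: 4.63
tcp_pos: [0.5502, 0.0006, 0.2262]
orientation: [0.0, -0.11, 0.994, 0.0]
contact_force: [-1.6, 0.4, 0.5]
grip_width: 0.004
```

```bash
python3 st.py a4
```

```text
t 4.63 tcp [0.5502 0.0006 0.2262] uv [-63.2  42.9] yawY-90-shift deg 0.040000000000000924 z [ 0.  0. -1.] F [-1.5  0.7] 0.5 0.004 [-0.    0.24  1.8   0.    1.1  -1.79]
scene (np.int32(21), np.int32(24), np.int32(389)) [289.4 167.7] on z.245 uv [-25.2  44.4]
   sphere uv [-26.8  43.7] 0.243
top attempt to get argmax of an empty sequence
```

View pics/v_a4.png

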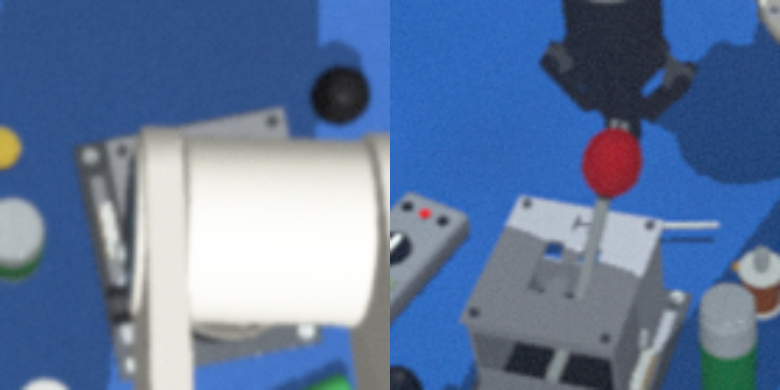

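Pushing works: with the tool at u=-63 the knob is at u≈-27, so the offset is about 36 mm. I'll continue towards neutral.

Call:
arm_command([
  [255, 3.9, 0.9, 0, 0, 0, 0],
  [255, 3.9, 0.9, 0, 0, 0, 0],
  [255, 3.9, 0.9, 0, 0, 0, 0],
  [255, 3.9, 0.9, 0, 0, 0, 0],
  [255, 2.9, 0.6, 0, 0, 0, 0],
  [255, 0, 0, 0, 0, 0, 0],
])

```text
time: 5.23
tcp_pos: [0.5685, 0.0046, 0.2263]
orientation: [0.0, -0.11, 0.994, -0.0]
contact_force: [-1.9, -0.5, 1.5]
grip_width: -0.003
```

```bash
python3 st.py a5
```

```text
t 5.23 tcp [0.5685 0.0046 0.2263] uv [-44.4  42.8] yawY-90-shift deg 0.040000000000000924 z [ 0.001  0.    -1.   ] F [-1.9 -0. ] 1.5 -0.003 [ 0.01  0.27  1.76  0.    1.11 -1.79]
scene (np.int32(21), np.int32(24), np.int32(386)) [287.  172.6] on z.245 uv [-8.9 43.9]
   sphere uv [-8.9 43.9] 0.245
top attempt to get argmax of an empty sequence
```

Call:
arm_command([
  [255, 2.9, 0.6, 0, 0, 0, 0],
  [255, 2.9, 0.6, 0, 0, 0, 0],
  [255, 2, 0.5, 0, 0, 0, 0],
  [255, 0, 0, 0, 0, 0, 0],
])

```text
time: 5.67
tcp_pos: [0.576, 0.0062, 0.2263]
orientation: [0.0, -0.11, 0.994, -0.0]
contact_force: [-3.6, -0.2, 1.0]
grip_width: -0.002
```

```bash
python3 st.py a6
```

```text
t 5.67 tcp [0.576  0.0062 0.2263] uv [-36.7  42.8] yawY-90-shift deg 0.029999999999995808 z [ 0. -0. -1.] F [-3.5  0.6] 1.0 -0.002 [ 0.01  0.28  1.75 -0.    1.11 -1.78]
scene (np.int32(21), np.int32(25), np.int32(388)) [286.  174.9] on z.245 uv [-1.5 43.9]
   sphere uv [-1.4 43.9] 0.245
top attempt to get argmax of an empty sequence
```

View pics/v_a6.png

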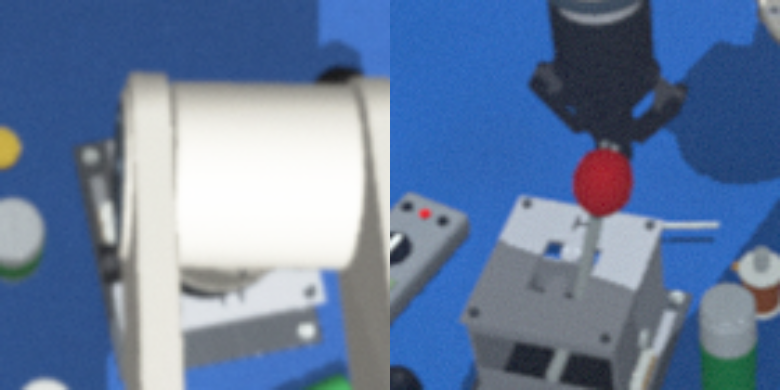

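Call:
arm_command([
  [255, -8, -1.8, 0, 0, 0, 0],
  [255, -16, -3.6, 0, 0, 0, 0],
  [255, -4.4, 20, 0, 0, 0, 0],
  [255, -4.4, 20, 0, 0, 0, -5],
  [255, -4.4, 20, 0, 0, 0, -7],
  [255, 0, 0, 0, 0, 0, -7],
  [255, 0, 0, 0, 0, 0, -7],
  [255, 0, 0, 0, 0, 0, -7],
])

```text
time: 6.43
tcp_pos: [0.538, 0.061, 0.2264]
orientation: [0.0, 0.179, 0.984, 0.0]
contact_force: [0.1, 0.2, 0.1]
grip_width: -0.0
```

Call:
arm_command([
  [255, 0, 0, 0, 0, 0, -7],
  [255, 0, 0, 0, 0, 0, -7],
  [255, 10, 2, 0, 0, 0, -7],
  [255, 10, 2, 0, 0, 0, -7],
  [255, 10, 2, 0, 0, 0, -7],
  [255, 10, 2, 0, 0, 0, -7],
  [255, 10, 2, 0, 0, 0, -7],
  [255, 10, 2, 0, 0, 0, -7],
])

```text
time: 7.1
tcp_pos: [0.5986, 0.0727, 0.2263]
orientation: [0.0, 0.621, 0.784, 0.0]
contact_force: [0.6, 0.2, 0.2]
grip_width: 0.003
```

```bash
python3 st.py b1
```

```text
t 7.1 tcp [0.5986 0.0727 0.2263] uv [ -0.2 102.7] yawY-90-shift deg -89.32 z [ 0.001  0.    -1.   ] F [0.6 0.1] 0.2 0.003 [ 0.12  0.32  1.69 -0.    1.13 -0.11]
scene (np.int32(20), np.int32(24), np.int32(377)) [285.8 175.1] on z.245 uv [-0.9 43.8]
   sphere uv [-0.7 43.8] 0.245
top (np.int32(19), np.int32(10), np.int32(140)) [375.  199.4] on z.245 uv [-13.4  41.1]
   sphere uv [-13.4  41.1] 0.245
knob tri [0.601  0.0084 0.2332] [-11.9  39.4]
```

View pics/v_b1.png

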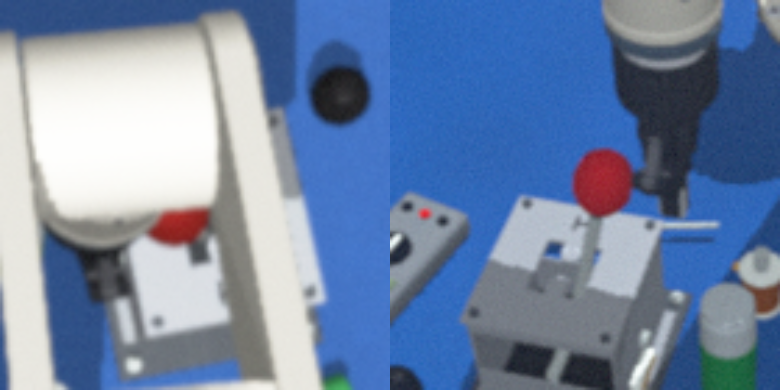

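Call:
arm_command([
  [255, 2.2, -9.8, 0, 0, 0, -0.7],
  [255, 2.2, -9.8, 0, 0, 0, 0],
  [255, 1.1, -4.9, 0, 0, 0, 0],
  [255, 1.1, -4.9, 0, 0, 0, 0],
  [255, 1.1, -4.9, 0, 0, 0, 0],
  [255, 1.1, -4.9, 0, 0, 0, 0],
  [255, 0, 0, 0, 0, 0, 0],
])

```text
time: 7.78
tcp_pos: [0.6073, 0.0326, 0.2264]
orientation: [0.0, 0.623, 0.782, -0.0]
contact_force: [-0.9, 1.9, 0.4]
grip_width: 0.005
```

```bash
python3 st.py b2
```

```text
t 7.78 tcp [0.6073 0.0326 0.2264] uv [-0.5 61.7] yawY-90-shift deg -89.67999999999999 z [ 0. -0. -1.] F [-0.4  2.1] 0.4 0.005 [ 0.05  0.33  1.68 -0.    1.13 -0.17]
scene (np.int32(20), np.int32(24), np.int32(270)) [275.9 173.8] on z.245 uv [ 0.3 21. ]
   sphere uv [ 3.8 22.5] 0.249
top (np.int32(11), np.int32(10), np.int32(34)) [386.  199.4] on z.245 uv [-18.2  17.4]
   sphere uv [-18.5  17.9] 0.248
knob tri [ 0.6025 -0.017   0.2276] [-16.   14.3]
```

View pics/v_b2.png

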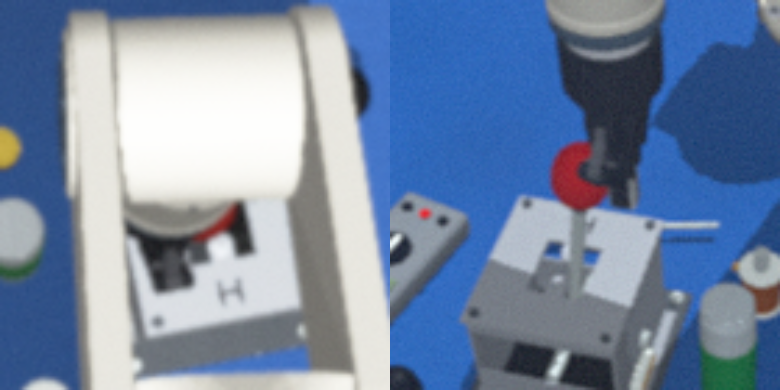

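Call:
arm_command([
  [255, 1.1, -4.9, 0, 0, 0, 0],
  [255, 1.1, -4.9, 0, 0, 0, 0],
  [255, 1.1, -4.9, 0, 0, 0, 0],
  [255, 1.1, -4.9, 0, 0, 0, 0],
  [255, 1.1, -4.9, 0, 0, 0, 0],
  [255, 1.1, -4.9, 0, 0, 0, 0],
  [255, 1.1, -4.9, 0, 0, 0, 0],
  [255, 0, 0, 0, 0, 0, 0],
])

```text
time: 8.55
tcp_pos: [0.615, -0.0019, 0.2262]
orientation: [0.0, 0.623, 0.782, -0.0]
contact_force: [-0.1, 0.1, -0.6]
grip_width: -0.001
```

```bash
python3 st.py b3
```

```text
t 8.55 tcp [ 0.615  -0.0019  0.2262] uv [-0.4 26.3] yawY-90-shift deg -89.71 z [ 0.    -0.001 -1.   ] F [-0.   0.2] -0.6 -0.001 [-0.01  0.34  1.66 -0.    1.14 -0.23]
scene (np.int32(20), np.int32(24), np.int32(256)) [260.9 170.8] on z.245 uv [ -1.1 -15. ]
   sphere uv [  3.2 -12.9] 0.25
top (np.int32(8), np.int32(5), np.int32(12)) [400.4 197.8] on z.245 uv [-20.7 -14.4]
   sphere uv [-21.1 -13.8] 0.248
knob tri [ 0.6081 -0.0512  0.2272] [-17.9 -20.2]
```

View pics/v_b3.png

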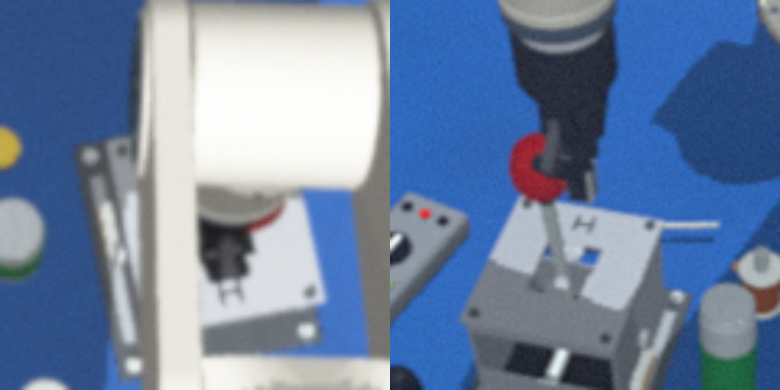

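Call:
arm_command([
  [255, 1.1, -4.9, 0, 0, 0, 0],
  [255, 1.1, -4.9, 0, 0, 0, 0],
  [255, 1.1, -4.9, 0, 0, 0, 0],
  [255, 1.1, -4.9, 0, 0, 0, 0],
  [255, 1.1, -4.9, 0, 0, 0, 0],
  [255, 0.9, -3.9, 0, 0, 0, 0],
  [255, 0, 0, 0, 0, 0, 0],
])

```text
time: 9.23
tcp_pos: [0.6213, -0.0301, 0.2261]
orientation: [0.0, 0.623, 0.782, -0.0]
contact_force: [-0.8, 0.8, -0.4]
grip_width: 0.0
```

```bash
python3 st.py b4
```

```text
t 9.23 tcp [ 0.6213 -0.0301  0.2261] uv [-0.5 -2.6] yawY-90-shift deg -89.71 z [-0. -0. -1.] F [-0.6  0.9] -0.4 0.0 [-0.05  0.35  1.65 -0.    1.14 -0.28]
scene (np.int32(21), np.int32(24), np.int32(252)) [248.5 170.2] on z.245 uv [  3.5 -42.6]
   sphere uv [  3.8 -42.4] 0.245
top (np.int32(5), np.int32(3), np.int32(8)) [414.8 195. ] on z.245 uv [-20.9 -46.7]
   sphere uv [-20.7 -47. ] 0.243
knob tri [ 0.6153 -0.0828  0.2222] [-17.9 -52.7]
```

View pics/v_b4.png

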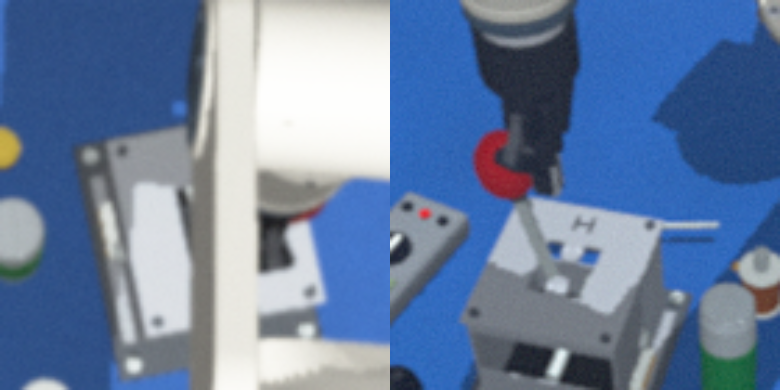

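Call:
arm_command([
  [255, 0.7, -2.9, 0, 0, 0, 0],
  [255, 0, 0, 0, 0, 0, 0],
])

```text
time: 9.5
tcp_pos: [0.622, -0.0322, 0.2262]
orientation: [-0.0, 0.623, 0.782, -0.0]
contact_force: [-1.1, 1.7, -0.7]
grip_width: -0.004
```

Call:
arm_command([
  [255, 0.5, -2, 0, 0, 0, 0],
  [255, 0, 0, 0, 0, 0, 0],
])

```text
time: 9.67
tcp_pos: [0.6224, -0.0341, 0.2262]
orientation: [-0.0, 0.623, 0.782, -0.0]
contact_force: [-0.1, 1.3, -0.1]
grip_width: 0.007
```

```bash
python3 st.py b5
```

```text
t 9.67 tcp [ 0.6224 -0.0341  0.2262] uv [-0.2 -6.7] yawY-90-shift deg -89.66999999999999 z [-0.  0. -1.] F [0.2 1.3] -0.1 0.007 [-0.06  0.36  1.64  0.    1.14 -0.28]
scene (np.int32(20), np.int32(24), np.int32(249)) [247.  170.2] on z.245 uv [  4.5 -45.9]
   sphere uv [  4.1 -46.1] 0.245
top (np.int32(5), np.int32(3), np.int32(9)) [415.8 195.1] on z.245 uv [-21.5 -48.8]
   sphere uv [-21.3 -49.3] 0.243
knob tri [ 0.6157 -0.086   0.2208] [-18.2 -55.9]
```

Call:
arm_command([
  [255, -1.8, 8, 0, 0, 0, 0],
  [255, -3.6, 16.4, 0, 0, 0, 0],
  [255, -13, -2.9, 0, 0, 0, 0],
  [255, -20, -4.5, 0, 0, 0, 5],
  [255, -20, -4.5, 0, 0, 0, 7],
  [255, -20, -4.5, 0, 0, 0, 7],
  [255, 0, 0, 0, 0, 0, 7],
  [255, 0, 0, 0, 0, 0, 7],
])

```text
time: 10.43
tcp_pos: [0.543, -0.0259, 0.2267]
orientation: [0.0, 0.372, 0.928, -0.0]
contact_force: [0.0, 0.1, 0.1]
grip_width: -0.001
```

Call:
arm_command([
  [255, 0, 0, 0, 0, 0, 7],
  [255, 0, 0, 0, 0, 0, 7],
  [255, 0, 0, 0, 0, 0, 7],
  [255, 2.8, -12, 0, 0, 0, 7],
  [255, 2.8, -12, 0, 0, 0, 7],
  [255, 2.8, -12, 0, 0, 0, 7],
  [255, 2.8, -12, 0, 0, 0, 7],
  [255, 2.8, -12, 0, 0, 0, 7],
])

```text
time: 11.1
tcp_pos: [0.5583, -0.0862, 0.2265]
orientation: [0.0, -0.107, 0.994, -0.0]
contact_force: [-0.6, -0.1, 0.2]
grip_width: 0.0
```

Call:
arm_command([
  [255, 0, 0, 0, 0, 0, 0.7],
  [255, 0, 0, 0, 0, 0, 0],
])

```text
time: 11.27
tcp_pos: [0.558, -0.0859, 0.2264]
orientation: [0.0, -0.108, 0.994, -0.0]
contact_force: [0.7, 0.5, 0.1]
grip_width: 0.002
```

```bash
python3 st.py c1
```

```text
t 11.27 tcp [ 0.558  -0.0859  0.2264] uv [-74.4 -43.2] yawY-90-shift deg -0.19000000000000306 z [ 0.  0. -1.] F [0.8 0.4] 0.1 0.002 [-0.16  0.26  1.77  0.    1.11 -1.94]
scene (np.int32(21), np.int32(24), np.int32(393)) [249.1 168.6] on z.245 uv [ -1.6 -43.1]
   sphere uv [ -1.3 -43. ] 0.245
top (np.int32(16), np.int32(21), np.int32(234)) [407.7 186.5] on z.245 uv [  0.6 -35.5]
   sphere uv [  0.3 -35.1] 0.247
knob tri [ 0.6306 -0.0643  0.2481] [  1.1 -38. ]
```

View pics/v_c1.png

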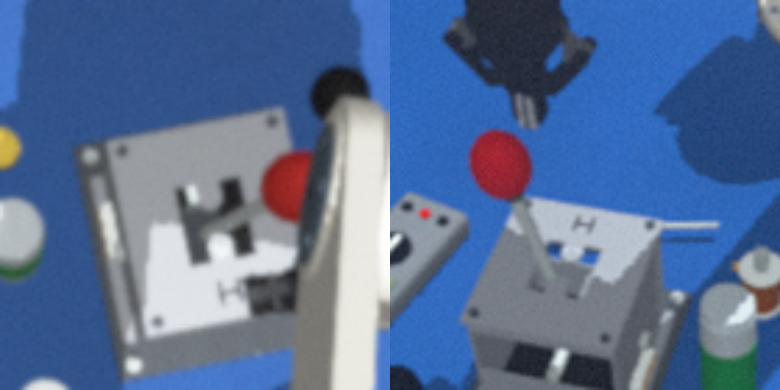

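The knob stands in neutral on the right at (u,v)=(-1,-43), and the tool is directly behind it. Now I push forward into third.

Call:
arm_command([
  [255, 9.8, 2.2, 0, 0, 0, 0],
  [255, 9.8, 2.2, 0, 0, 0, 0],
  [255, 9.8, 2.2, 0, 0, 0, 0],
  [255, 4.9, 1.1, 0, 0, 0, 0],
  [255, 4.9, 1.1, 0, 0, 0, 0],
  [255, 4.9, 1.1, 0, 0, 0, 0],
  [255, 4.9, 1.1, 0, 0, 0, 0],
  [255, 0, 0, 0, 0, 0, 0],
])

```text
time: 12.03
tcp_pos: [0.6077, -0.0748, 0.2261]
orientation: [-0.0, -0.11, 0.994, 0.0]
contact_force: [-1.7, 0.4, 0.8]
grip_width: 0.002
```

```bash
python3 st.py c2
```

```text
t 12.03 tcp [ 0.6077 -0.0748  0.2261] uv [-23.5 -43.2] yawY-90-shift deg 0.029999999999995808 z [-0.  0. -1.] F [-1.5  0.7] 0.8 0.002 [-0.13  0.34  1.67  0.    1.14 -1.92]
scene (np.int32(21), np.int32(24), np.int32(396)) [247.1 172.8] on z.245 uv [ 12.2 -42.8]
   sphere uv [ 12.2 -42.8] 0.245
top (np.int32(7), np.int32(15), np.int32(74)) [402.  180.9] on z.245 uv [ 15.2 -25.9]
   sphere uv [ 14.8 -25.3] 0.248
knob tri [ 0.6445 -0.055   0.2505] [ 16.7 -31.9]
```

Entering third's slot: the knob is at (12,-43).

Call:
arm_command([
  [255, 4.9, 1.1, 0, 0, 0, 0],
  [255, 4.9, 1.1, 0, 0, 0, 0],
  [255, 4.9, 1.1, 0, 0, 0, 0],
  [255, 4.9, 1.1, 0, 0, 0, 0],
  [255, 4.9, 1.1, 0, 0, 0, 0],
  [255, 4.9, 1.1, 0, 0, 0, 0],
  [255, 4.9, 1.1, 0, 0, 0, 0],
  [255, 0, 0, 0, 0, 0, 0],
])

```text
time: 12.8
tcp_pos: [0.6423, -0.0672, 0.226]
orientation: [0.0, -0.11, 0.994, -0.0]
contact_force: [-1.3, -0.3, -0.5]
grip_width: 0.004
```

```bash
python3 st.py c3
```

```text
t 12.8 tcp [ 0.6423 -0.0672  0.226 ] uv [ 12.  -43.3] yawY-90-shift deg 0.040000000000000924 z [ 0. -0. -1.] F [-1.3 -0. ] -0.5 0.004 [-0.11  0.39  1.59 -0.    1.16 -1.9 ]
scene (np.int32(23), np.int32(23), np.int32(405)) [241.8 186.5] on z.245 uv [ 54.6 -39.1]
   sphere uv [ 49.6 -42. ] 0.239
top (np.int32(6), np.int32(14), np.int32(65)) [397.8 165.4] on z.245 uv [ 51.3 -24.2]
   sphere uv [ 51.9 -24.9] 0.242
knob tri [ 0.6804 -0.0463  0.2446] [ 53.7 -31.2]
```

View pics/v_c3.png

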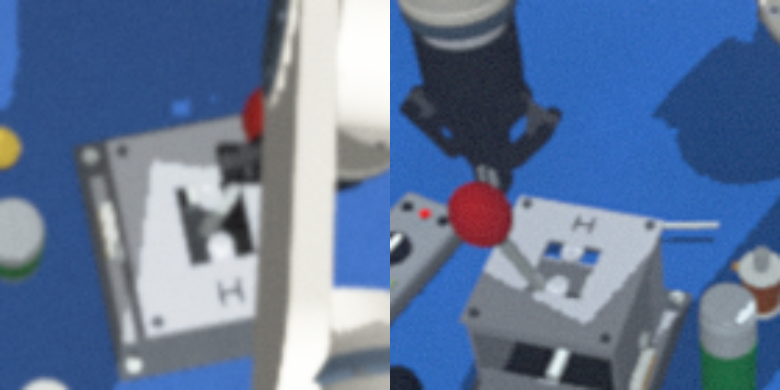

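Call:
arm_command([
  [255, 2.9, 0.7, 0, 0, 0, 0],
  [255, 2.9, 0.7, 0, 0, 0, 0],
  [255, 0, 0, 0, 0, 0, 0],
])

```text
time: 13.15
tcp_pos: [0.6475, -0.0659, 0.2263]
orientation: [0.0, -0.11, 0.994, -0.0]
contact_force: [-1.7, -0.3, -0.7]
grip_width: 0.0
```

Call:
arm_command([
  [255, 2, 0.4, 0, 0, 0, 0],
  [255, 1, 0.2, 0, 0, 0, 0],
  [255, 0, 0, 0, 0, 0, 0],
])

```text
time: 13.4
tcp_pos: [0.6493, -0.0655, 0.226]
orientation: [-0.001, -0.11, 0.994, -0.0]
contact_force: [-4.7, -1.7, 0.4]
grip_width: -0.0
```

```bash
python3 st.py c4
```

```text
t 13.4 tcp [ 0.6493 -0.0655  0.226 ] uv [ 19.2 -43.2] yawY-90-shift deg 0.029999999999995808 z [-0.002 -0.    -1.   ] F [-4.9 -0.6] 0.4 -0.0 [-0.1   0.4   1.57 -0.    1.17 -1.89]
scene (np.int32(23), np.int32(23), np.int32(406)) [241.  189.4] on z.245 uv [ 63.  -37.5]
   sphere uv [ 56.5 -41.2] 0.237
top (np.int32(6), np.int32(14), np.int32(61)) [396.9 161.8] on z.245 uv [ 59.7 -24.1]
   sphere uv [ 60.9 -25.2] 0.239
knob tri [ 0.6883 -0.0438  0.2443] [ 61.9 -30.5]
```

Call:
arm_command([
  [255, 2, 0.4, 0, 0, 0, 0],
  [255, 0, 0, 0, 0, 0, 0],
  [255, 0, 0, 0, 0, 0, 0],
])

```text
time: 13.75
tcp_pos: [0.6502, -0.0653, 0.2259]
orientation: [-0.002, -0.11, 0.994, -0.0]
contact_force: [-9.3, -2.3, 2.3]
grip_width: -0.001
```

Call:
arm_command([
  [255, 2, 0.4, 0, 0, 0, 0],
  [255, 0, 0, 0, 0, 0, 0],
  [255, 0, 0, 0, 0, 0, 0],
])

```text
time: 14.0
tcp_pos: [0.6511, -0.0652, 0.2257]
orientation: [-0.003, -0.11, 0.994, -0.0]
contact_force: [-13.5, -1.9, 3.4]
grip_width: -0.006
```

```bash
python3 st.py c5
```

```text
t 14.0 tcp [ 0.6511 -0.0652  0.2257] uv [ 20.9 -43.3] yawY-90-shift deg 0.029999999999995808 z [-0.007 -0.001 -1.   ] F [-13.6   1.1] 3.4 -0.006 [-0.1   0.41  1.57 -0.    1.18 -1.89]
scene (np.int32(23), np.int32(23), np.int32(400)) [240.8 190.1] on z.245 uv [ 65.1 -37.2]
   sphere uv [ 58.2 -41.2] 0.237
top (np.int32(6), np.int32(15), np.int32(61)) [396.8 161.1] on z.245 uv [ 61.3 -24.2]
   sphere uv [ 62.6 -25.5] 0.238
knob tri [ 0.6899 -0.0435  0.2437] [ 63.6 -30.6]
```

Hard stop: the force rises to 13.6 N and the knob is at u≈58. Now I retract backward and up, clear of the unit.

Call:
arm_command([
  [255, -5, -1.1, 0, 0, 0, 0],
  [255, -12, -2.6, 0, 0, 0, 0],
  [255, -20, -4.4, 0, 0, 0, 0],
  [255, -25, -5.5, 0, 0, 0, 0],
  [255, -25, -5.5, 0, 0, 0, 0],
  [255, -25, -5.5, 10, 0, 0, 0],
  [255, -25, -5.5, 20, 0, 0, 0],
  [255, -10, -2, 20, 0, 0, 0],
])

```text
time: 14.77
tcp_pos: [0.5045, -0.0968, 0.2765]
orientation: [-0.001, -0.11, 0.994, 0.0]
contact_force: [1.1, -0.2, 0.2]
grip_width: -0.003
```

Call:
arm_command([
  [255, 0, 30, 25, 0, 0, 0],
  [255, 0, 40, 25, 0, 0, 0],
  [255, 0, 40, 10, 0, 0, 0],
  [255, 0, 40, 0, 0, 0, 0],
  [255, 0, 40, 0, 0, 0, 0],
  [255, 0, 30, 0, 0, 0, 0],
  [255, 0, 0, 0, 0, 0, 0],
  [255, 0, 0, 0, 0, 0, 0],
])

```text
time: 15.43
tcp_pos: [0.5075, 0.1204, 0.3338]
orientation: [0.001, -0.112, 0.994, 0.0]
contact_force: [-0.4, 0.5, -0.4]
grip_width: 0.003
```

```bash
python3 st.py d1
```

```text
t 15.43 tcp [0.5075 0.1204 0.3338] uv [-78.7 169.1] yawY-90-shift deg 0.21000000000000263 z [ 0.002  0.001 -1.   ] F [-0.3  0.6] -0.4 0.003 [ 0.23  0.1   1.73  0.    1.31 -1.56]
scene (np.int32(23), np.int32(23), np.int32(408)) [241.  190.3] on z.245 uv [ 65.6 -36.5]
   sphere uv [ 58.7 -40.5] 0.237
top (np.int32(23), np.int32(23), np.int32(397)) [404.1 162. ] on z.245 uv [ 56.1 -39.6]
   sphere uv [ 57.6 -41.2] 0.237
knob tri [ 0.6866 -0.0552  0.2358] [ 57.8 -41.3]
```

View pics/v_d1.png

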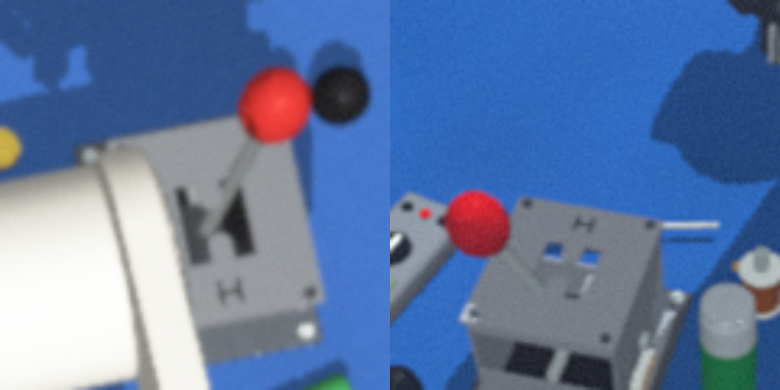

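View pics/top_d1.png

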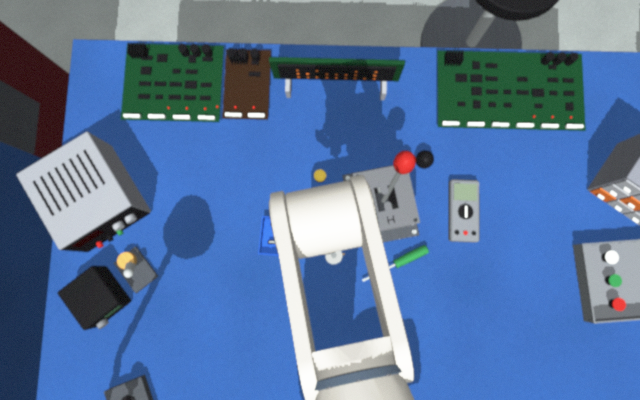

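The knob's top pixel is (404,162), against (404.6,161.8) predicted for third fully home. The hand is clear, and the loose items that show in these pictures stand where they did. Handing in.

```bash
python3 -c "
from station import arm
print(arm.job_done())"
```

```text
the job is handed in; nothing more can be done
None
```

The lever now stands in third, and I handed the job in at about 15.5 s of the 54 s allowed. I pushed the knob with shut fingertips and never gripped it. I pushed it forward from second to neutral, right along the cross slot, then forward into third until it hit the stop.

- **Final position:** the two cameras together put the knob at 57.8 mm forward and 41.3 mm right of the gate centre, against the stated 58 and 42 mm. At the end of the push the force rose to about 14 N while the tool moved only about 1 mm per 2 mm commanded.
- **Gear path:** the knob stayed within about 2 mm of the neutral line before and after the crossing, so it did not enter first or fourth. During the crossing the fingers partly hid the knob, so the camera readings then were biased. I relied on the tool position instead and rechecked the knob once the hand was out of the way.
- **Hand and bench:** the hand is clear, well left of and above the lever, with no contact force. The loose items I could see in the last pictures stand where they were. The arm hid the cleaner can and most of the switch tray in the last top view; the can still shows in place in the scene view, and I did not recheck the tray.
- **One mismatch:** at the start I measured the knob 43 mm back in second, not the 58 mm given for the end of that slot. It seems to have been standing partway along the slot, and this did not affect the shift.

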